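Sweep the leftover nuts into the counting tray's trough

ROBOT

A 6-joint arm with a two-finger parallel gripper is mounted at the origin on the work surface. World frame = base frame: x ahead of the robot, y to its left, z up, the work surface at z = 0. Lengths are in m, angles in rad, forces in N, time in s.
With the tool pointing down it reaches from about 0.275 to 1 m from the base axis. Payload 8.4 kg.
Tool frame: the origin (TCP) lies on the centre line of the jaws, within the pads' length; the fingertips stand 17 mm ahead of it and the grasp point (between the pads) lies 2 mm behind it (bot.tcp_to_tips is the z of the fingertips in the tool frame, in m); z points along the fingers, y is the line along which they close (so a half turn about z gives the same grasp; the last joint's range is limited). The gripper opens to 85 mm and grips with 20 to 120 N. Pads are 22 mm wide; open, the fingers measure 114 mm over their backs; the gripper's body (76 mm by 85 mm) begins 54 mm behind the grasp point. The pads swing forward as they close: fully open they stand 13 mm farther back than shut.
Start: joints at [1.236, 0.353, 1.633, -0, 1.155, -0.002], TCP at [0.204, 0.591, 0.248] pointing down, gripper open.
Joint ranges: [-2.63, 2.63], [-0.92, 2.1], [0.06, 2.66], [-1.3, 4.44], [0, 2.69], [-3.02, 3.02]. Speed limits (rad/s): [2.22, 2.22, 2.79, 3.14, 3.14, 3.14].

INTERFACE

Orientations are given as a unit quaternion [x, y, z, w].
In Python, from workcell import bot, hand, kinematics, get_obs, vision, hand_in gives the robot as it stands. The module is installed in compiled form; this text tells all that it offers. Calls block until the motion is done:
- bot.reach(position, orientation): joint-space move of the TCP to a pose.
- bot.servo_line(position, ori=None, velocity=0.15): straight line of the TCP; ori=None keeps the orientation; velocity is the mean speed in m/s.
- bot.goto_joints(angles): joint-space move.
- hand.move_gripper(opening, strength=None): finger opening in m; strength is the grip in N (None keeps the last); returns when the fingers have stopped.
- bot.dwell(seconds).
- kinematics.solve_ik(position, orientation): joint angles nearest the present ones, or None.
- get_obs(): the state.
- vision.read_camera(name): name is "side" or "top" or "wrist"; returns a dict with "frame" (420x560x3 uint8, red, green, blue), "intrinsics" (3x3 intrinsics, pixels), "dist" ([k1, k2, p1, p2, k3] as OpenCV has them; the pictures are not rectified), "view" (4x4, takes a point from world to camera coordinates). Camera axes: x right, y down, z forward; pixel columns grow to the right and rows downward; lengths in m; the calibration is good to about 2 mm. A picture is of the moment at which its call begins. There is no depth.
A pose or a line that the arm cannot do raises bot.IKError and nothing moves.
- hand_in(): hands the job in; it is judged then, once.
The state is a dict: "time_s": time; "joint_pos": joint angles; "joint_vel": joint speeds; "joint_efforts": joint torques, N m; "position": TCP position; "orientation": TCP orientation; "wrist_force": force on the tool from outside, world axes, zero at the start; "ft_torque": the same for the moment, N m; "gripper_width": finger opening in m; "grip_force": force on a finger pad.
Only numpy, scipy, OpenCV 4.12 (cv2) and the standard library are available. Lean on these libraries where they do the work, as an engineer would, in place of code of your own. Each camera call takes 0.05 s, during which the arm holds its last target. There are 200 camera calls.

TASK

Three hexagon nuts are left lying on the deck of the counting tray: with the fingers, push them across the deck so that all three drop over its edge into the tray's trough, without picking any of them up. Leave the round spacer standing upright where it is on the deck, and do not disturb the screwdriver, the bottle or the bin on the bench.

Things in the scene. Friction and masses are not known exactly. Their poses are not given: they have to be found in the camera images.
- tray: counting tray, fixed, 268 (x) by 258 mm (y). Origin on the bench top. Flat black deck: x -130 to 130, y -50 to 130 mm, top 35 mm above the bench; no lip at its y = -50 edge, where the trough begins. A 4 mm thick aluminium wall, top 41 mm above the bench (6 mm above the deck), runs round deck and trough. Yaw within 1.6 rad: the trough (-y side) may lie right, near or far
- trough (a point): centre of the floor of the tray's open trough, axes as the tray's. The trough runs the tray's whole length beside the deck: 260 mm along x, 70 mm along y (tray y -120 to -50), floor 5 mm above the bench, 30 mm below the deck
- nut1: loose plain steel hexagon nut, 30 mm across flats (34.6 across corners), 16 mm high, 20 mm bore, about 60 g; lies flat on the tray's deck at the start, at any yaw. Origin at its centre (8 mm above its underside), z along the bore
- nut2: loose plain steel hexagon nut, 30 mm across flats (34.6 across corners), 16 mm high, 20 mm bore, about 60 g; lies flat on the tray's deck at the start, at any yaw. Origin at its centre (8 mm above its underside), z along the bore
- nut3: loose plain steel hexagon nut, 30 mm across flats (34.6 across corners), 16 mm high, 20 mm bore, about 60 g; lies flat on the tray's deck at the start, at any yaw. Origin at its centre (8 mm above its underside), z along the bore
- spacer: loose turned steel spacer, round, 26 mm diameter at both ends (20 mm waist), 45 mm tall, standing upright on the deck in one of four rows beside the nuts, its centre at least 46 mm from any nut's centre along the tray's x. Origin at the centre of its underside, z up. It must stay standing where it is
- screwdriver: loose screwdriver 180 mm long lying on the bench left of the tray, handle to its -x; bystander. Origin under its middle
- bottle: small loose white bottle with a black cap, 44 mm diameter, 100 mm tall, standing on the bench right of the tray; bystander. Origin at the centre of its underside
- bin: loose empty black open-topped parts bin, 140 by 100 mm, 55 mm high, on the bench right of the tray and farther out; bystander. Origin at the centre of its underside

How it is judged:
At the end, for the whole second after the job is handed in: each nut lies at rest in the trough: its centre between the trough's walls (tray x within 130 mm, y between -120 and -50 mm) and lower than 33 mm above the bench; the spacer upright within 0.15 rad and within 15 mm of its start; screwdriver, bottle and bin within 20 mm of their starts (z of nut1 in the frame of tray between 0.005 and 0.033 m and y of nut1 in the frame of tray between -0.12 and -0.05 m and x of nut1 in the frame of tray between -0.13 and 0.13 m and linear speed of each of nut1, nut2, nut3 below 0.02 m/s and z of nut2 in the frame of tray between 0.005 and 0.033 m and y of nut2 in the frame of tray between -0.12 and -0.05 m and x of nut2 in the frame of tray between -0.13 and 0.13 m and z of nut3 in the frame of tray between 0.005 and 0.033 m and y of nut3 in the frame of tray between -0.12 and -0.05 m and x of nut3 in the frame of tray between -0.13 and 0.13 m and angle between spacer's own z axis and vertical below 0.15 rad and distance of spacer from where it was at the start of the episode below 0.015 m and distance of each of screwdriver, bottle, bin from where it was at the start of the episode below 0.02 m); the robot touches nothing.
It fails at once if a nut is lifted (its centre more than 55 mm above the bench, 12 mm above where it lies on the deck) (height (world z) of any of nut1, nut2, nut3 above 0.055 m).
It fails at once if the spacer is knocked over, lifted or shifted by more than 15 mm (angle between spacer's own z axis and vertical above 0.3 rad or distance of spacer from where it was at the start of the episode above 0.015 m).
It fails at once if the screwdriver, bottle or bin is moved by more than 20 mm (distance of any of screwdriver, bottle, bin from where it was at the start of the episode above 0.02 m).
It also fails if it takes over 48 s, if anything falls off the work surface, if the arm or the gripper's body presses on something with over 40 N, if the wrist force passes 120 N, or if a joint passes its speed limit or range.

## Working session

There is one attempt and no reset: what is moved stays moved. The work goes in short steps, each a Python script; the robot and the scene stay as the last script left them, time stands still between calls to the robot, and variables do not carry over. Pictures are saved under pics/ and viewed, at most 10 in all, crops included, and the job is handed in when it is done.

```bash
mkdir -p pics; python3 - <<'E'
from workcell import bot, hand, kinematics, get_obs, vision
import cv2,numpy as np
for n in ("top","side"):
    c=vision.read_camera(n); cv2.imwrite(f"pics/{n}0.png",c["frame"][:,:,::-1]); print(n,c["intrinsics"],c["dist"],c["view"].round(4))
o=get_obs();print(o["time_s"],o["orientation"],o["gripper_width"],bot.tcp_to_tips)
E
```

```text
top [[529.58887439   0.         269.79847953]
 [  0.         529.58887439 212.86250569]
 [  0.           0.           1.        ]] [-0.20607164  0.          0.          0.          0.        ] [[-0.0275 -0.9993 -0.0251  0.0235]
 [-0.9901  0.0307 -0.1373  0.5614]
 [ 0.1379  0.021  -0.9902  1.1911]
 [ 0.      0.      0.      1.    ]]
side [[453.88284344   0.         279.60889143]
 [  0.         453.88284344 210.75372501]
 [  0.           0.           1.        ]] [-0.12354268  0.          0.          0.          0.        ] [[ 0.8441 -0.5361 -0.0106 -0.481 ]
 [-0.3856 -0.593  -0.7068  0.2571]
 [ 0.3726  0.6007 -0.7073  0.8045]
 [ 0.      0.      0.      1.    ]]
0.1 [ 1.65627072e-01  9.86188260e-01 -6.14342271e-04 -1.07017032e-04] 0.08507282261215866 0.017
```

View pics/top0.png

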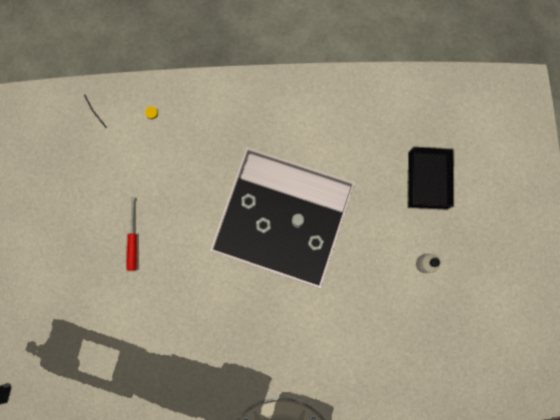

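The tray is in the middle with its trough on the far side. Nuts are at about (248,201), (263,225) and (316,242), and the spacer is at (298,220). I'll enlarge this.

```bash
python3 - <<'E'
import cv2
a=cv2.imread("pics/top0.png")[140:295,205:360]; cv2.imwrite("pics/c0.png",cv2.resize(a,(775//155*155-155,620-0),interpolation=3) if 0 else cv2.resize(a,(589,589),interpolation=cv2.INTER_CUBIC))
E
```

```text
(no output)
```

View pics/c0.png

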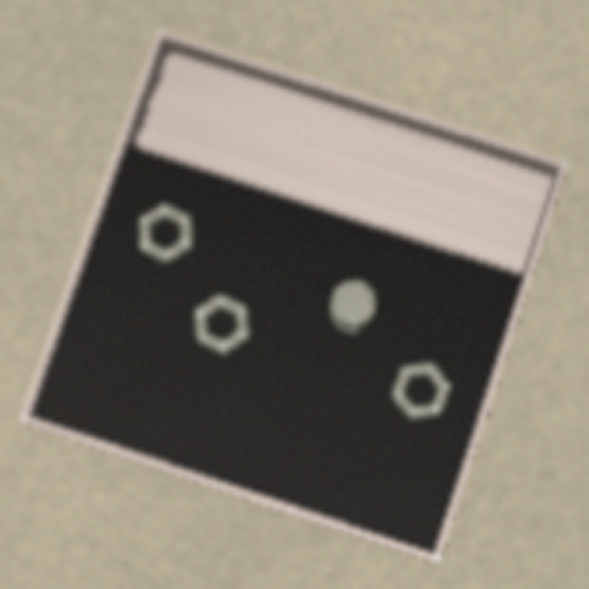

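```bash
cat > h.py <<'E'
from workcell import bot, hand, kinematics, get_obs, vision, hand_in
import cv2,numpy as np,json
from scipy.spatial.transform import Rotation as R
def unproj(c,uv,z):
    p=cv2.undistortPoints(np.array(uv,float).reshape(-1,1,2),c["intrinsics"],c["dist"]).reshape(-1,2)
    V=c["view"]; o=-V[:3,:3].T@V[:3,3]; d=np.c_[p,np.ones(len(p))]@V[:3,:3]
    return (o+d*((z-o[2])/d[:,2])[:,None])[:,:2]
E
python3 - <<'E'
from h import *
c=vision.read_camera("top")
f=lambda L:(np.array(L,float)+.5)/3.8-.5+[205,140]
C=unproj(c,f([(163,36),(564,164),(437,558),(24,415)]),.041)
T=np.array([(134,-124),(-134,-124),(-134,134),(134,134)])/1e3
Rm,rs=R.align_vectors(np.c_[C-C.mean(0),np.zeros(4)],np.c_[T-T.mean(0),np.zeros(4)])
R2=Rm.as_matrix()[:2,:2]; t=C.mean(0)-R2@T.mean(0)
print("yaw",Rm.as_euler('xyz'),"t",t,"res",((C-t)@R2-T).round(4).tolist())
N=unproj(c,f([(165,233),(222,324),(421,390)]),.051); S=unproj(c,f([(353,302)]),.08)
print("nuts tray",((N-t)@R2).round(4).tolist(),"spacer",((S-t)@R2).round(4), "world",N.round(3).tolist())
E1=unproj(c,f([(135,149),(522,274)]),.035); print("edge",((E1-t)@R2).round(4).tolist())
json.dump(dict(R=R2.tolist(),t=t.tolist(),n=((N-t)@R2).tolist()),open("s.json","w"))
ax=R2[:,0]
for s in (1,-1):
  y=np.r_[s*ax,0]; z=np.array([0,0,-1.]); q=R.from_matrix(np.c_[np.cross(y,z),y,z]).as_quat()
  for p in (N[0],N[2]): print(s,q,kinematics.solve_ik(np.r_[p,.06],q))
E
```

```text
yaw [0.         0.         1.21370243] t [ 0.55782376 -0.02452935] res [[-0.0038, 0.0041], [0.0031, 0.0017], [0.0021, -0.0024], [-0.0014, -0.0034]]
nuts tray [[0.0868, -0.0015], [0.0358, 0.0401], [-0.0904, 0.0395]] spacer [[-0.0352  0.0058]] world [[0.59, 0.056], [0.533, 0.023], [0.489, -0.095]]
edge [[0.1237, -0.0475], [-0.1275, -0.0497]]
1 [0.17759981 0.98410279 0.         0.        ] [ 9.25904963e-02  5.37689606e-01  1.83605989e+00 -4.44089210e-16
  7.67843153e-01 -1.12111193e+00]
1 [0.17759981 0.98410279 0.         0.        ] [-1.95741462e-01  4.32243442e-01  2.04080675e+00 -4.44089210e-16
  6.68542464e-01 -1.40944389e+00]
-1 [ 0.98410279 -0.17759981  0.          0.        ] [ 9.25904963e-02  5.37689606e-01  1.83605989e+00 -4.44089210e-16
  7.67843153e-01  2.02048072e+00]
-1 [ 0.98410279 -0.17759981  0.          0.        ] [-1.95741462e-01  4.32243442e-01  2.04080675e+00 -4.44089210e-16
  6.68542464e-01  1.73214877e+00]
```

```bash
cat >> h.py <<'E'
s=json.load(open("s.json")); R2=np.array(s["R"]); t=np.array(s["t"]); q=None
_y=np.r_[R2[:,0],0]; _z=np.array([0,0,-1.]); q=R.from_matrix(np.c_[np.cross(_y,_z),_y,_z]).as_quat()
W=lambda x,y,z:np.r_[R2@[x,y]+t,z]
def push(x,y,zt=.057,yend=-.053,v=.06):
    bot.reach(W(x,y+.046,.15),q)
    bot.servo_line(W(x,y+.046,zt),velocity=.12); f=lambda:get_obs()["wrist_force"].round(1)
    print("down",f())
    bot.servo_line(W(x,y+.025,zt),velocity=v)
    bot.servo_line(W(x,(y+yend)/2,zt),velocity=v); print("mid",f())
    bot.servo_line(W(x,yend,zt),velocity=v); print("end",f())
    bot.servo_line(W(x,yend,.15),velocity=.2); print(get_obs()["time_s"])
E
python3 - <<'E'
from h import *
hand.move_gripper(.02); print(get_obs()["gripper_width"])
push(*s["n"][0])
bot.reach(W(.03,.10,.25),q)
c=vision.read_camera("side");d=vision.read_camera("wrist")
cv2.imwrite("pics/a.png",cv2.resize(np.hstack([c["frame"],d["frame"]])[:,:,::-1],(800,300)))
E
```

```text
0.019847542835864127
down [-0.1  0.5  0.3]
mid [-0.3 -0.4  0.1]
end [ 0.9  0.6 -1. ]
6.6583
```

View pics/a.png

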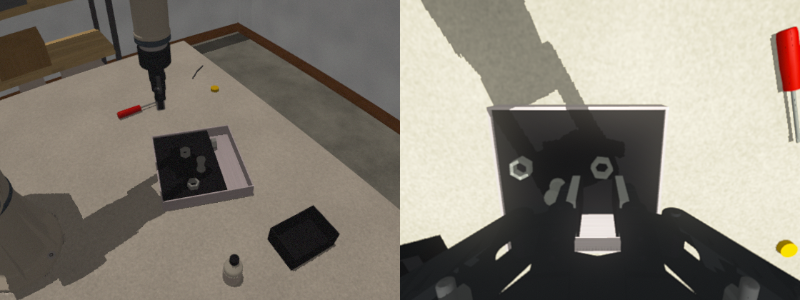

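Nut1 has left the deck and shows in the far end of the trough at about (213,145) in the side view. Nut2, nut3 and the spacer haven't moved, so I'll push the other two.

```bash
python3 - <<'E'
from h import *
push(*s["n"][1]); push(*s["n"][2])
bot.reach(W(.03,.12,.33),q); bot.goto_joints([1.236,.353,1.633,0,1.155,-.002])
c=vision.read_camera("side")["frame"][160:300,190:370];d=vision.read_camera("top")["frame"][140:295,205:360]
cv2.imwrite("pics/b.png",np.hstack([cv2.resize(c,(400,311)),cv2.resize(d,(311,311))])[:,:,::-1]);print(get_obs()["time_s"])
E
```

```text
down [-0.3 -0.4 -0.4]
mid [-0.6  0.2  0.2]
end [ 0.   0.9 -0.3]
12.3417
down [ 0.6 -0.9 -0.3]
mid [-0.1  0.1  0.5]
end [ 0.1  0.3 -1. ]
17.4083
20.7583
```

View pics/b.png

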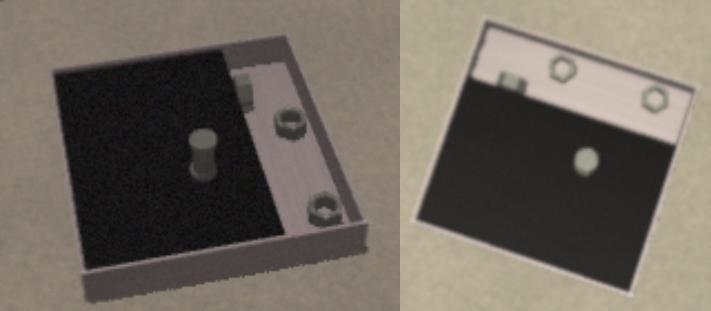

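Nut2 and nut3 lie flat in the trough. Nut1 appears to stand on edge against the deck's side at (243,91) in the left panel. I'll check its height from both views before handing in.

```bash
python3 - <<'E'
from h import *
S,T=vision.read_camera("side"),vision.read_camera("top")
us=np.array([243/2.222+190,91/2.222+160]); ut=np.array([(512-400)/2.006+205,81/2.006+140])
for z in (.015,.02,.025,.03,.035,.04,.045):
    print(z,*[((unproj(c,[u],z)-t)@R2).round(4) for c,u in((S,us),(T,ut))])
E=S["frame"][185:220,280:325]; F=T["frame"][160:200,235:285]
cv2.imwrite("pics/d.png",np.hstack([cv2.resize(E,(400,311),interpolation=2),cv2.resize(F,(389,311),interpolation=2)])[:,:,::-1])
E
```

```text
0.015 [[ 0.0856 -0.0622]] [[ 0.0783 -0.0631]]
0.02 [[ 0.0806 -0.0609]] [[ 0.0778 -0.0622]]
0.025 [[ 0.0755 -0.0595]] [[ 0.0773 -0.0613]]
0.03 [[ 0.0705 -0.0582]] [[ 0.0768 -0.0604]]
0.035 [[ 0.0654 -0.0569]] [[ 0.0762 -0.0595]]
0.04 [[ 0.0604 -0.0555]] [[ 0.0757 -0.0586]]
0.045 [[ 0.0553 -0.0542]] [[ 0.0752 -0.0577]]
```

View pics/d.png

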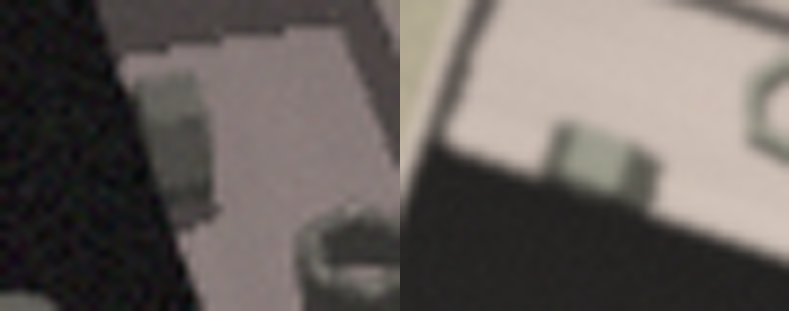

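Both views agree on nut1's centre: z about 22 mm and y about -61 mm. It is standing on a flat on the trough floor, which is inside the limits.

```bash
python3 -c "
from workcell import *
from workcell import hand_in
print(hand_in())"
```

```text
the job is handed in; nothing more can be done
None
```

The job is handed in (no verdict was returned): all three nuts are in the trough, nut1 standing on edge within the limits, the spacer is still upright in place, and the arm stayed clear of the screwdriver, bottle and bin.

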